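# Level the rocking oak box stand on the shelf-desk

## Robot

A 7-joint arm with a two-finger parallel gripper is mounted at the origin on the work surface. World frame = base frame: x ahead of the robot, y to its left, z up, the work surface at z = 0. Lengths are in m, angles in rad, forces in N, time in s.
With the tool pointing down it reaches from about 0.35 to 0.775 m from the base axis. Payload 3.1 kg.
Tool frame: the origin (TCP) lies between the finger pads; the fingertips stand ctrl.finger_overhang ahead of it and the grasp point (between the pads) lies 6 mm ahead of it (ctrl.finger_overhang is the distance from the TCP to the fingertips, in m); x points along the fingers, y is the direction in which the jaws open and shut, and the axes are right-handed (so a half turn about x gives the same grasp; the last joint's range is limited). The gripper opens to 85 mm and grips with 20 to 120 N. Pads are 22 mm wide; open, the fingers measure 114 mm over their backs; the gripper's body (76 mm by 85 mm) begins 54 mm behind the grasp point. The pads swing forward as they close: fully open they stand 13 mm farther back than shut.
Start: joints at [1.098, 0.311, 0.014, 1.512, -0.004, 1.319, -0.027], TCP at [0.23, -0.5, 0.256] pointing down, gripper open.
Joint ranges: [-2.7, 2.7], [-0.3, 1.91], [-1.27, 1.3], [0.12, 2.57], [-1.44, 4.58], [0.2, 2.03], [-3.05, 3.05]. Speed limits (rad/s): [2.79, 2.79, 3.14, 3.14, 3.14, 3.14, 3.14].

## Interface

Orientations are given as a unit quaternion [x, y, z, w].
In Python, from plant import ctrl, read_camera gives the robot as it stands.
- The arm moves only by the tool play_rows, never from a script. Its argument "motion" is a list of rows, each a list of 3 entries, a list of its own where there are three numbers: the finger opening in cm, from 0 to 8.54, then the shift along the tool's x, y, z in cm, then the turn about the tool's x in units of 6 degrees (1.0 is 6 degrees). In form: [[hand, [x, y, z], roll], ...]. A call has 1 to 12 rows; each row shifts and turns the commanded pose from where the row before left it, along the tool's axes as they then stand; what a row does not reach is not made up. A row lasts 1/12 s, in which the tool goes at most 41.7 mm and 7.16 degrees, less where a joint would pass 70% of its speed; a pose out of reach is approached as far as the arm can. A call is refused whole if a number of a shift passes 4.17 or a number of a turn 1, either way. A call with a gripper value outside its range is refused whole. The fingers move at their own pace and stop on an object; "newtons" is the grip in N (left out, the last holds). Time passes only in rows, so rows that do not move let the fingers close. It gives the time, the measured TCP pose, the force and the opening at its end, in the units of the state.
- ctrl.get_state(): the state, without advancing time (a new reading comes with each control period).
- read_camera(name): name is "scene" or "side" or "wrist"; returns a dict with "frame" (384x512x3 uint8, red, green, blue), "camera_matrix" (3x3 intrinsics, pixels), "cam_to_world" (4x4, takes a point from camera to world coordinates); the wrist camera has in their place "tool_from_camera" (4x4, takes a point from camera to tool coordinates, whose origin is the TCP and whose axes are the tool frame's). Camera axes: x right, y down, z forward; pixel columns grow to the right and rows downward; lengths in m; the calibration is good to about 2 mm. A picture is of the moment at which its call begins: read the wrist's pose just before it. There is no depth.
- ctrl.finish_job(): hands the job in, once; it reports no verdict.
The state is a dict: "time": time; "joint_pos": joint angles; "joint_velocities": joint speeds; "effort": joint torques, N m; "ee_pos": TCP position; "eef_rot": TCP orientation; "wrist_force": force on the tool from outside, world axes, zero at the start; "torque": the same for the moment, N m; "finger_gap": finger opening in m.
Only numpy, scipy, OpenCV 4.12 (cv2) and the standard library are available. Lean on these libraries where they do the work, as an engineer would, in place of code of your own. Each camera call takes 0.05 s, during which the arm holds its last target.

## Task

The little aluminium stand under the oak box rocks, because one of its four screw feet has been backed off: its T-handle sits askew while the other three lie in line with the stand's long sides. Screw that one foot down, clockwise seen from above and less than a quarter turn, until its handle lies in line like the others and the stand is level and firm on all four feet; then let go. Do not push the stand along the desk and leave the frosted jar next to it standing where it is.

Things in the scene. Friction and masses are not known exactly. Their poses are not given: they have to be found in the camera images.
- stand: Loose stand, 2 kg: aluminium plate 190 x 152 x 8 mm on four screw feet at (+-80, +-62) mm; oak box 84 x 64 mm fixed in the middle, top 56 mm above the desk. Over each foot a T-handle, 65 to 83 mm above the desk; only the one at (80, 62) turns, the others are fixed, bars along x. That corner starts 3 to 4.5 mm low. Origin: on the desk under the plate's centre; x along the long side, z up. Any yaw.
- tbar (a joint): Angle (rad) of the turning T-handle, -1.7 to 0.8, growing clockwise from above; starts at -1.4 to -0.9. 0: bar along the stand's x, all feet equal, stand level; negative: foot too short. Thread 20 mm a turn; turns with about 0.1 Nm, stays where left. Its foot stays on the desk, so the handle keeps its height while the plate's corner rises; it shifts up to 3 mm sideways as the stand levels.
- tbar_grip (a point): Centre of the turning T-handle's aluminium bar (44 x 12 mm, 18 mm high), on its screw axis, about 74 mm above the desk; x along the 44 mm length, y across the 12 mm thickness (the faces to grip), z up along the spindle. Turns with the handle.
- jar: Bystander: small loose frosted glass jar with an aluminium lid, 48 mm in diameter, 50 mm high, standing upright on the desk 130 to 150 mm from the stand's centre on its +y side. Origin: centre of its underside; z up.

How it is judged:
By the outcome, as a careful person would: the job done as asked, in the order asked, and still so for the second after the job is handed in, with the robot touching nothing.
It also fails if it takes over 32 s, if anything falls off the work surface, if the arm or the gripper's body presses on something with over 40 N, if the wrist force passes 120 N, or if a joint passes its speed limit or range.

## Working session

There is one attempt and no reset: what is moved stays moved. The work goes in short steps, Python scripts to look and compute and a tool call to move; the robot and the scene stay as the last step left them, time stands still between calls to the robot, and variables do not carry over. Pictures are saved under pics/ and viewed, and the job is handed in when it is done.

Besides the shell and the picture viewer there is one more tool, called after "Call:" in YAML: its name, and indented under it one key for each argument. play_rows: Moves the arm, as the interface text tells. Its arguments: {"type":"object","properties":{"motion":{"type":"array","items":{"type":"array"}},"newtons":{"type":"number"}},"required":["motion"]}

```bash
ls; mkdir -p pics; python3 - <<'E'
from plant import ctrl, read_camera
import cv2,json,pickle
s=ctrl.get_state();print(s, ctrl.finger_overhang)
d={}
for n in ("scene","side"):
    r=read_camera(n);d[n]=r
    cv2.imwrite(f"pics/{n}0.png",cv2.cvtColor(r["frame"],cv2.COLOR_RGB2BGR))
    print(r["camera_matrix"],r["cam_to_world"])
pickle.dump(d,open("c0.pkl","wb"))
E
```

```text
pics
{'time': 0.0, 'joint_pos': array([ 1.098272  ,  0.31171008,  0.01401108,  1.51306235, -0.00440773,
        1.3191937 , -0.02719185]), 'joint_velocities': array([-0.00172775,  0.00051911,  0.00076165, -0.00130314, -0.00013003,
        0.00175821,  0.00127161]), 'effort': array([-1.00087830e-04, -3.79919708e+01,  1.45990066e-01, -2.30589831e+01,
        1.23111770e-02,  1.39968720e-02,  1.38495645e-05]), 'ee_pos': array([ 0.22941677, -0.49912922,  0.25522747]), 'eef_rot': array([-0.69054957, -0.15196773,  0.69096848, -0.15036509]), 'wrist_force': array([-0.61060804,  0.10108952, -0.38939866]), 'torque': array([-0.02844171,  0.06071037,  0.02274876]), 'finger_gap': 0.08557783428061579} 0.025
[[403.93962527   0.         257.40412547]
 [  0.         403.93962527 186.73598252]
 [  0.           0.           1.        ]] [[ 0.18127542  0.61243062 -0.76945952  1.13760362]
 [ 0.98327489 -0.12687216  0.13066727 -0.07509613]
 [-0.01759835 -0.780277   -0.62518646  0.54381684]
 [ 0.          0.          0.          1.        ]]
[[350.53317156   0.         254.68056769]
 [  0.         350.53317156 193.978957  ]
 [  0.           0.           1.        ]] [[-0.90532437 -0.32208766  0.27685252  0.37735444]
 [-0.42457554  0.66927045 -0.60976444  0.40798731]
 [ 0.01110839 -0.66957942 -0.74265739  0.55711988]
 [ 0.          0.          0.          1.        ]]
```

View pics/scene0.png

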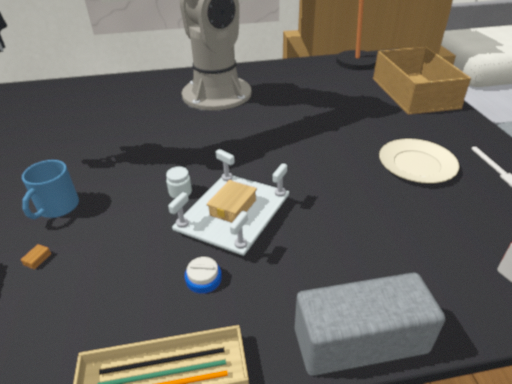

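View pics/side0.png

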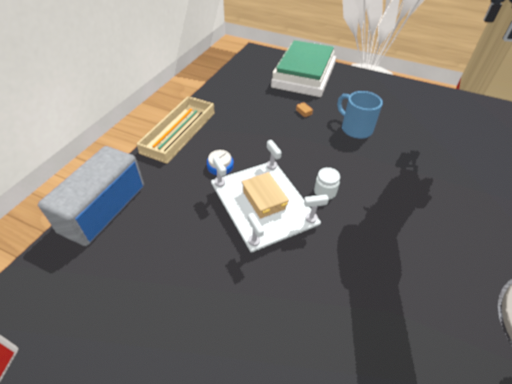

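```bash
python3 - <<'E'
import cv2
a=cv2.imread("pics/scene0.png")[140:260,150:310];b=cv2.imread("pics/side0.png")[130:255,195:355]
cv2.imwrite("pics/sz.png",cv2.resize(a,None,fx=5,fy=5,interpolation=cv2.INTER_CUBIC))
cv2.imwrite("pics/dz.png",cv2.resize(b,None,fx=4.8,fy=4.8,interpolation=cv2.INTER_CUBIC))
E
```

```text
(no output)
```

View pics/sz.png

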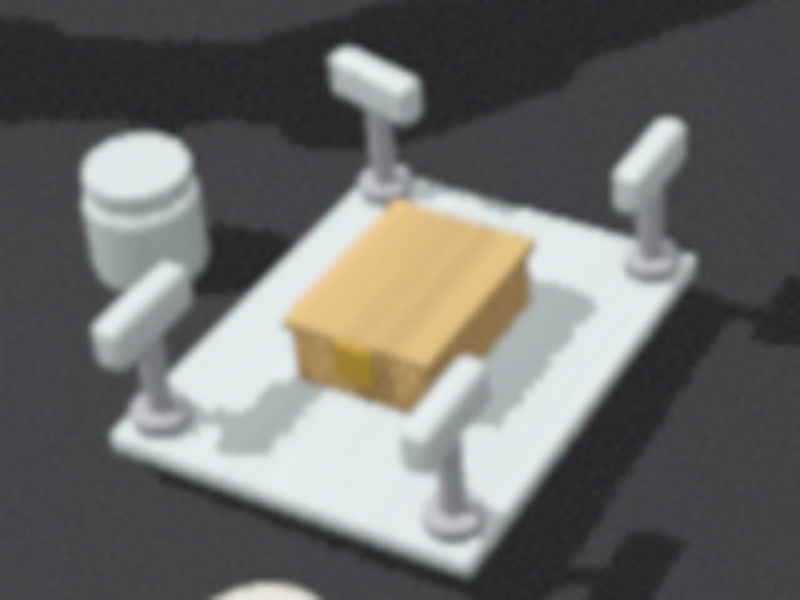

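View pics/dz.png

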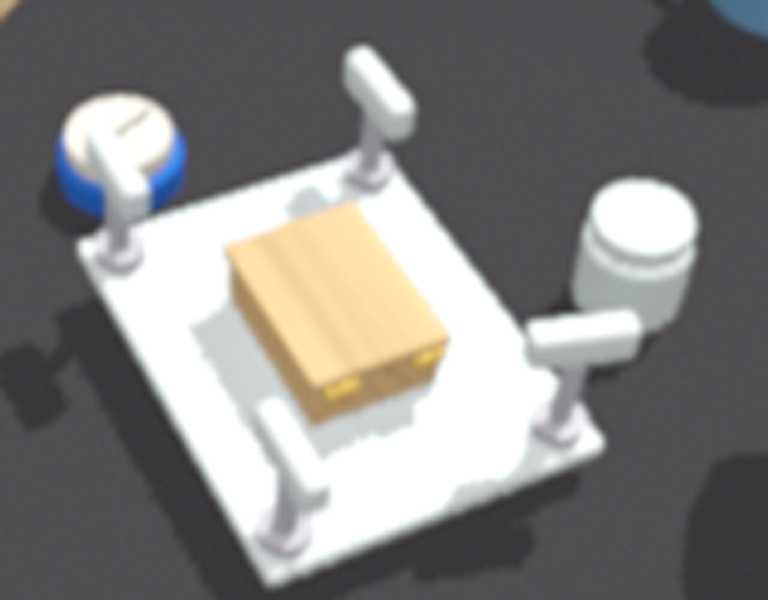

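```bash
cat > h.py <<'E'
import numpy as np
def ray(K,T,u,v,z):
    d=T[:3,:3]@np.array([(u-K[0,2])/K[0,0],(v-K[1,2])/K[1,1],1]);o=T[:3,3]
    return o+d*(z-o[2])/d[2]
E
python3 - <<'E'
import pickle,numpy as np
from h import *
c=pickle.load(open("c0.pkl","rb"))
S=c["scene"];D=c["side"]
P={}
for n,r,pts,f in (("scene",S,dict(A=(375,84),B=(650,163),C=(143,315),D=(446,415),jar=(136,160)),lambda p:(150+(p[0]+.5)/5-.5,140+(p[1]+.5)/5-.5)),
 ("side",D,dict(A=(584,338),B=(293,452),C=(380,93),D=(120,175),jar=(643,220)),lambda p:(195+(p[0]+.5)/4.8-.5,130+(p[1]+.5)/4.8-.5))):
    for k,p in pts.items():
        u=f(p);P[k,n]=ray(r["camera_matrix"],r["cam_to_world"],*u,.074 if k!="jar" else .05);print(n,k,P[k,n].round(4))
for n in("scene","side"):
    v=P["C",n]-P["A",n];w=P["D",n]-P["B",n];print(n,np.degrees(np.arctan2(v[1],v[0])),np.degrees(np.arctan2(w[1],w[0])),np.linalg.norm(v),np.linalg.norm(w),np.mean([P[k,n] for k in "ABCD"],0))
E
```

```text
scene A [ 0.4475 -0.0249  0.074 ]
scene B [0.5237 0.0736 0.074 ]
scene C [ 0.5752 -0.1234  0.074 ]
scene D [ 0.6476 -0.0249  0.074 ]
scene jar [ 0.447  -0.1258  0.05  ]
side A [ 0.4494 -0.0241  0.074 ]
side B [0.5266 0.0732 0.074 ]
side C [ 0.5754 -0.1213  0.074 ]
side D [ 0.6524 -0.0262  0.074 ]
side jar [ 0.4515 -0.1205  0.05  ]
scene -37.639974758930016 -38.466591839642525 0.1612857942359611 0.15830527292164323 [ 0.54848932 -0.02492006  0.074     ]
side -37.65912047060898 -38.32328995542156 0.15906377846589148 0.16037384073984864 [ 0.55094994 -0.02462085  0.074     ]
```

```bash
cat >> h.py <<'E'
from scipy.spatial.transform import Rotation as R
E
python3 - <<'E'
import pickle,numpy as np
from h import *
from plant import ctrl
c=pickle.load(open("c0.pkl","rb"))
f=lambda p:(150+(p[0]+.5)/5-.5,140+(p[1]+.5)/5-.5)
g=lambda p:(195+(p[0]+.5)/4.8-.5,130+(p[1]+.5)/4.8-.5)
for n,h,L in (("scene",f,[[(333,60),(408,97)],[(350,48),(420,80)]]),("side",g,[[(532,325),(633,316)],[(530,352),(636,350)]])):
    for e in L:
        r=c[n];a,b=[ray(r["camera_matrix"],r["cam_to_world"],*h(p),.083) for p in e]
        v=b-a;print(n,a.round(4),b.round(4),np.linalg.norm(v),np.degrees(np.arctan2(v[1],v[0])))
s=ctrl.get_state();M=R.from_quat(s["eef_rot"]).as_matrix();print(M.round(3))
y=M[:,1];print("tool y yaw",np.degrees(np.arctan2(y[1],y[0])))
d=np.array([.4485,-.0245,.20])-s["ee_pos"];print("tool shift cm",M.T@d*100)
E
```

```text
scene [ 0.4398 -0.0408  0.083 ] [ 0.4726 -0.014   0.083 ] 0.042292932626515393 39.17742041888826
scene [ 0.4323 -0.0329  0.083 ] [ 0.4616 -0.0077  0.083 ] 0.0386539031965878 40.74965257109837
side [ 0.4679 -0.0138  0.083 ] [ 0.4348 -0.0347  0.083 ] 0.03913602408353252 -147.62723223500745
side [ 0.464  -0.0008  0.083 ] [ 0.4287 -0.0188  0.083 ] 0.03967728262774999 -152.91397358582117
[[-0.001  0.418 -0.909]
 [ 0.002 -0.909 -0.418]
 [-1.    -0.002  0.   ]]
tool y yaw -65.31057825956118
tool shift cm [  5.60211873 -33.96707752 -39.72967691]
```

Call:
play_rows:
  motion:
    - [6,[0,-1.0,-1.2],0]
    - [6,[0,-1.6,-1.9],0]
    - [6,[0,-1.6,-1.9],0]
    - [6,[0,-1.6,-1.9],0]
    - [6,[0,-1.6,-1.9],0]
    - [6,[0,-1.6,-1.9],0]
    - [6,[0,-1.6,-1.9],0]
    - [6,[0,-1.6,-1.9],0]
    - [6,[0,-1.6,-1.9],0]
    - [6,[0,-1.6,-1.9],0]
    - [6,[0,-1.6,-1.9],0]
    - [6,[0,-1.6,-1.9],0]
  newtons: 30

```text
time: 1.1
ee_pos: [0.3528, -0.2371, 0.2559]
eef_rot: [-0.691, -0.151, 0.691, -0.151]
wrist_force: [0.5, -0.3, 0.7]
finger_gap: 0.0596
```

Call:
play_rows:
  motion:
    - [6,[0,-1.6,-1.9],0]
    - [6,[0,-1.6,-1.9],0]
    - [6,[0,-1.6,-1.9],0]
    - [6,[0,-1.6,-1.9],0]
    - [6,[0,-1.6,-1.9],0]
    - [6,[0,-1.6,-1.9],0]
    - [6,[0,-1.6,-1.9],0]
    - [6,[0,-1.6,-1.9],0]
    - [6,[0,-1.6,-1.9],0]
    - [6,[0,-1.0,-0.5],-0.9]
    - [6,[0,0,0],-0.9]
    - [6,[0,0,0],0]

```text
time: 2.1
ee_pos: [0.4482, -0.0238, 0.2558]
eef_rot: [-0.673, -0.217, 0.673, -0.217]
wrist_force: [0.1, 0.3, 0.0]
finger_gap: 0.0598
```

```bash
cat >> h.py <<'E'
import cv2
def wrist(name):
    from plant import ctrl, read_camera
    import pickle
    s=ctrl.get_state();r=read_camera("wrist")
    cv2.imwrite(f"pics/{name}.png",cv2.cvtColor(r["frame"],cv2.COLOR_RGB2BGR))
    T=np.eye(4);T[:3,:3]=R.from_quat(s["eef_rot"]).as_matrix();T[:3,3]=s["ee_pos"]
    W=T@r["tool_from_camera"]
    pickle.dump((s,r["camera_matrix"],W,r["frame"]),open(name+".pkl","wb"))
    y=T[:3,1]
    print(s["time"],s["ee_pos"],"y yaw",np.degrees(np.arctan2(y[1],y[0])),s["joint_pos"].round(3),s["wrist_force"].round(2),s["finger_gap"]);print(T[:3,:3].round(3))
    return s,r["camera_matrix"],W,r["frame"]
E
python3 -c "
from h import *
wrist('w1')"
```

```text
2.1 [ 0.44816387 -0.02381407  0.25584373] y yaw -54.26705322370034 [ 0.437  0.131 -0.467  1.753  0.061  1.273 -0.992] [0.1  0.26 0.04] 0.059788975183021474
[[-0.001  0.584 -0.812]
 [ 0.    -0.812 -0.584]
 [-1.    -0.001  0.001]]
```

View pics/w1.png

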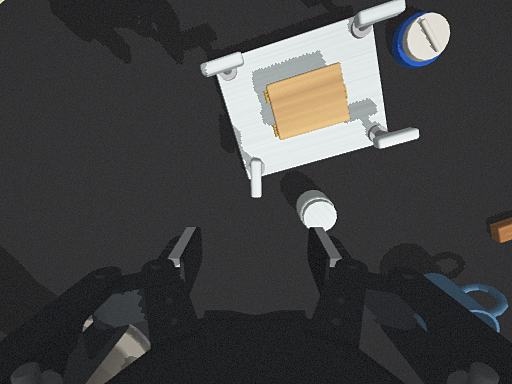

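```bash
python3 - <<'E'
import cv2
a=cv2.imread("pics/w1.png")[0:215,190:430]
cv2.imwrite("pics/w1z.png",cv2.resize(a,None,fx=2.7,fy=2.7,interpolation=cv2.INTER_CUBIC))
b=cv2.imread("pics/w1.png")[145:205,220:300]
cv2.imwrite("pics/w1y.png",cv2.resize(b,None,fx=9,fy=9,interpolation=cv2.INTER_CUBIC))
E
```

```text
(no output)
```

View pics/w1z.png

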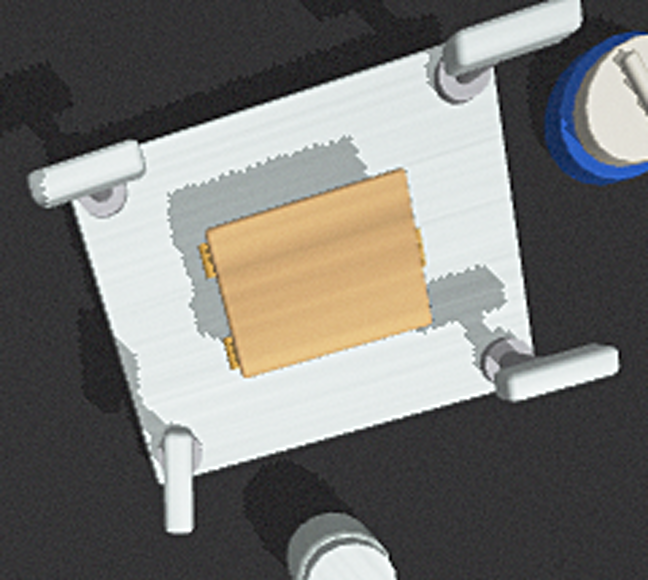

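View pics/w1y.png

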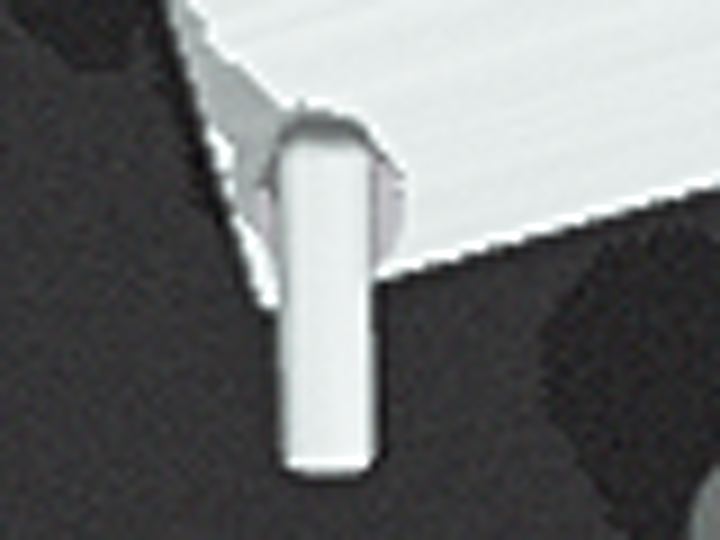

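```bash
python3 - <<'E'
import pickle,numpy as np
from h import *
s,K,W,fr=pickle.load(open("w1.pkl","rb"))
y9=lambda p:(220+(p[0]+.5)/9-.5,145+(p[1]+.5)/9-.5)
z=lambda p:((p[0]+.5)/2.7-.5+190,(p[1]+.5)/2.7-.5)
M=R.from_quat(s["eef_rot"]).as_matrix()
for n,f,a,b in (("A",y9,(327,145),(331,463)),("C",z,(508,380),(615,352)),("B",z,(40,180),(138,148)),("D",z,(458,42),(577,2)),("boxfar",z,(209,230),(405,170)),("boxnear",z,(243,377),(430,323))):
    h=.056 if "box" in n else .083
    a,b=[ray(K,W,*f(p),h) for p in(a,b)]
    v=b-a;m=(a+b)/2;print(n,m.round(4),np.linalg.norm(v).round(4),"yaw",np.degrees(np.arctan2(v[1],v[0])))
    if n=="A":print("tool offset cm",M.T@(m-s["ee_pos"])*100)
E
```

```text
A [ 0.4496 -0.0237  0.083 ] 0.0404 yaw -143.47602453048614
tool offset cm [17.28420216  0.09038705 -0.14011338]
C [ 0.5765 -0.1187  0.083 ] 0.0423 yaw -39.36892817955909
B [0.5279 0.0741 0.083 ] 0.0381 yaw -37.825260848992635
D [ 0.6539 -0.0229  0.083 ] 0.0422 yaw -37.362051060757906
boxfar [ 5.709e-01 -1.000e-04  5.600e-02] 0.0821 yaw -38.26892304033168
boxnear [ 0.5316 -0.0477  0.056 ] 0.0823 yaw -38.30684591074947
```

Call:
play_rows:
  motion:
    - [5,[1.0,0.1,-0.15],-0.13]
    - [5,[2,0,0],0]
    - [5,[2,0,0],0]
    - [5,[2,0,0],0]
    - [5,[2,0,0],0]
    - [5,[2,0,0],0]
    - [5,[1.5,0,0],0]
    - [5,[1.2,0,0],0]
    - [5,[1,0,0],0]
    - [5,[0.7,0,0],0]
    - [5,[0,0,0],0]

```text
time: 3.07
ee_pos: [0.4489, -0.0254, 0.1006]
eef_rot: [-0.671, -0.22, 0.673, -0.219]
wrist_force: [-0.5, 0.1, -0.1]
finger_gap: 0.0494
```

```bash
python3 -c "
from h import *
wrist('w2')"
```

```text
3.0667 [ 0.44888218 -0.02541228  0.100648  ] y yaw -53.80602534011804 [ 0.395  0.306 -0.447  1.972  0.167  0.902 -1.078] [-0.48  0.09 -0.14] 0.049430902899834116
[[-0.003  0.591 -0.807]
 [ 0.    -0.807 -0.591]
 [-1.    -0.002  0.003]]
```

View pics/w2.png

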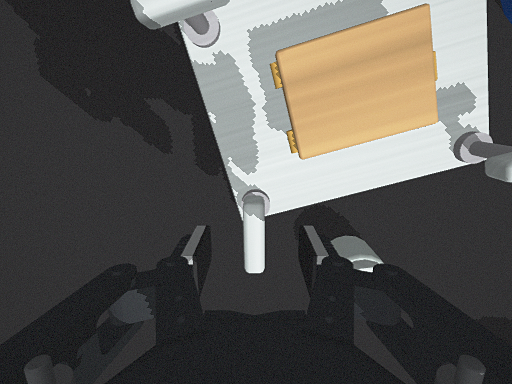

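Call:
play_rows:
  motion:
    - [5,[0.8,0,0],0]
    - [5,[0.7,0,0],0]
    - [5,[0.4,0,0],0]
    - [5,[0,0,0],0]
    - [3,[0,0,0],0]
    - [2.2,[0,0,0],0]
    - [1.8,[0,0,0],0]
    - [1.5,[0,0,0],0]
    - [1.2,[0,0,0],0]
    - [0.9,[0,0,0],0]
    - [0.6,[0,0,0],0]
    - [0.6,[0,0,0],0]
  newtons: 30

```text
time: 4.12
ee_pos: [0.45, -0.0244, 0.0836]
eef_rot: [-0.672, -0.22, 0.672, -0.22]
wrist_force: [-2.6, 2.6, 5.1]
finger_gap: 0.0113
```

```bash
python3 -c "
from h import *
wrist('w3')
from plant import *
print(ctrl.get_state()['torque'])"
```

```text
4.1167 [ 0.45004646 -0.02437713  0.08355794] y yaw -53.69671427382366 [ 0.385  0.333 -0.441  1.989  0.185  0.858 -1.094] [-2.6   2.64  5.06] 0.011255795402564118
[[-0.     0.592 -0.806]
 [ 0.    -0.806 -0.592]
 [-1.    -0.     0.   ]]
[0.40601589 0.42065692 0.02299748]
```

View pics/w3.png

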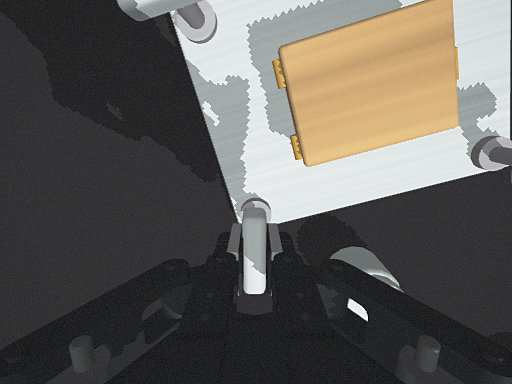

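Call:
play_rows:
  motion:
    - [0.6,[0,0.005,-0.01],0.5]
    - [0.6,[0,0.005,-0.01],0.7]
    - [0.6,[0,0,-0.015],0.7]
    - [0.6,[0,0,-0.015],0.7]
    - [0.6,[0,0,-0.015],0.7]
    - [0.6,[0,0,-0.015],0.7]
    - [0.6,[0,0,0],0]

```text
time: 4.75
ee_pos: [0.4509, -0.024, 0.0835]
eef_rot: [-0.703, -0.075, 0.703, -0.075]
wrist_force: [-3.2, 2.3, 4.9]
finger_gap: 0.0113
```

```bash
python3 -c "
from h import *
wrist('w4')
from plant import *
print(ctrl.get_state()['torque'])"
```

```text
4.75 [ 0.45087979 -0.02399284  0.08351175] y yaw -77.79364323623817 [ 0.313  0.323 -0.356  1.99   0.146  0.853 -1.48 ] [-3.18  2.25  4.94] 0.01133421766699044
[[-0.     0.211 -0.977]
 [ 0.001 -0.977 -0.211]
 [-1.    -0.001  0.   ]]
[ 0.73204417  0.72895894 -0.05213533]
```

View pics/w4.png

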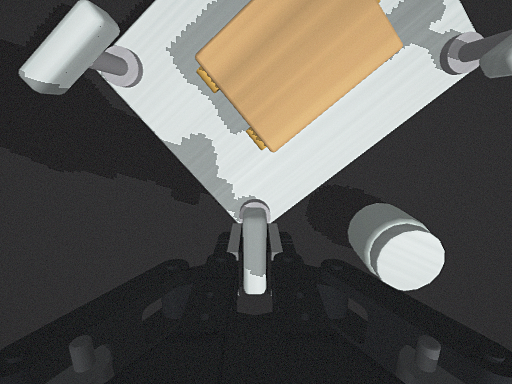

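Call:
play_rows:
  motion:
    - [1.6,[0,0,0],0]
    - [2.5,[0,0,0],0]
    - [2.5,[0,0,0],0]
    - [2.5,[0,0,0],0]
    - [1.8,[0,0,0],0]
    - [1.5,[0,0,0],0]
    - [1.2,[0,0,0],0]
    - [0.9,[0,0,0],0]
    - [0.6,[0,0,0],0]
    - [0.6,[0,0,0],0]
  newtons: 20

```text
time: 5.63
ee_pos: [0.4508, -0.0241, 0.0832]
eef_rot: [-0.703, -0.076, 0.703, -0.076]
wrist_force: [-0.8, 2.3, 0.4]
finger_gap: 0.012
```

```bash
python3 -c "
from h import *
wrist('w5')
from plant import *
print(ctrl.get_state()['torque'])"
```

```text
5.6333 [ 0.45081257 -0.02409076  0.083249  ] y yaw -77.69450241154834 [ 0.314  0.324 -0.356  1.99   0.147  0.853 -1.478] [-0.85  2.27  0.44] 0.011991425736583402
[[-0.     0.213 -0.977]
 [ 0.001 -0.977 -0.213]
 [-1.    -0.001  0.   ]]
[0.57339568 0.17741443 0.04231167]
```

Call:
play_rows:
  motion:
    - [0.6,[0,0,-0.015],0.7]
    - [0.6,[0,-0.005,-0.015],0.7]
    - [0.6,[0,-0.005,-0.015],0.7]
    - [0.6,[0,-0.005,-0.015],0.7]
    - [0.6,[0,-0.005,-0.015],0.7]
    - [0.6,[0,-0.005,-0.015],0.7]
    - [0.6,[0,0,0],0]
    - [2.5,[0,0,0],0]
    - [2.5,[0,0,0],0]
    - [2.5,[0,0,0],0]
    - [2.5,[0,0,0],0]

```text
time: 6.6
ee_pos: [0.452, -0.0251, 0.0834]
eef_rot: [0.703, -0.08, -0.702, -0.079]
wrist_force: [-0.2, 0.1, 0.3]
finger_gap: 0.0251
```

```bash
python3 -c "
from h import *
wrist('w6')"
```

```text
6.6 [ 0.45204836 -0.0251096   0.08335585] y yaw -102.93837573017642 [ 0.242  0.316 -0.268  1.99   0.111  0.849 -1.883] [-0.17  0.15  0.32] 0.025091788633189532
[[ 0.    -0.224 -0.975]
 [-0.001 -0.975  0.224]
 [-1.     0.001 -0.   ]]
```

View pics/w6.png

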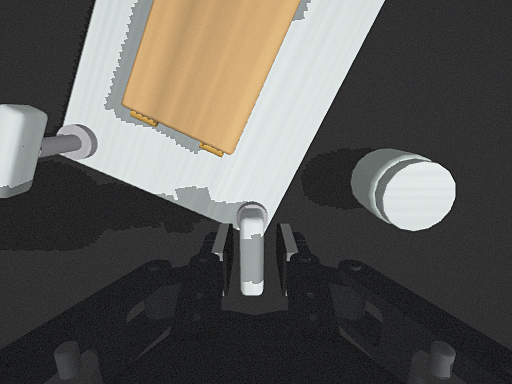

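```bash
python3 - <<'E'
import pickle,numpy as np,cv2
from h import *
fr=cv2.imread("pics/w6.png")[190:310,200:310]
cv2.imwrite("pics/w6z.png",cv2.resize(fr,None,fx=5,fy=5,interpolation=cv2.INTER_CUBIC))
for n,pts in(("w3",[(255,212),(255,290)]),("w6",[(252,218),(252,290)])):
    s,K,W,_=pickle.load(open(n+".pkl","rb"));M=R.from_quat(s["eef_rot"]).as_matrix()
    for p in pts:print(n,(M.T@(ray(K,W,*p,.083)-s["ee_pos"])*100).round(2))
E
```

```text
w3 [ 0.06 -0.09 -2.41]
w3 [ 0.06 -0.09  1.85]
w6 [ 0.04 -0.15 -2.04]
w6 [ 0.03 -0.16  1.9 ]
```

View pics/w6z.png

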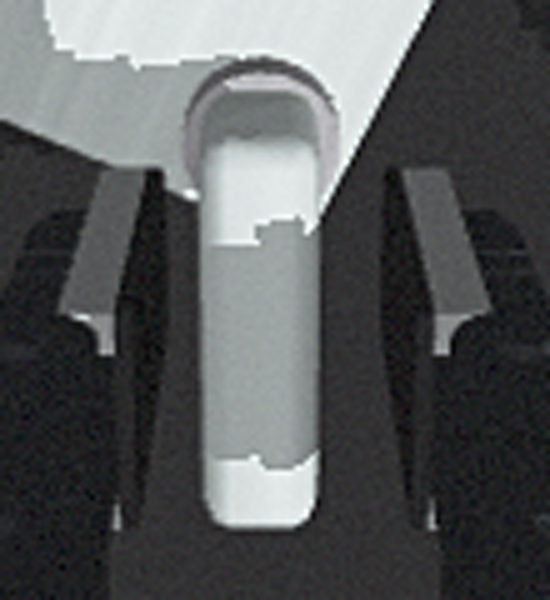

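Call:
play_rows:
  motion:
    - [2.5,[0,-0.1,0],0]
    - [1.8,[0,0,0],0]
    - [1.5,[0,0,0],0]
    - [1.2,[0,0,0],0]
    - [0.9,[0,0,0],0]
    - [0.6,[0,0,0],0]
    - [0.6,[0,0,0],0]
  newtons: 20

```text
time: 7.23
ee_pos: [0.4521, -0.0236, 0.0834]
eef_rot: [0.703, -0.08, -0.703, -0.08]
wrist_force: [-0.3, -1.7, 1.0]
finger_gap: 0.0114
```

Call:
play_rows:
  motion:
    - [0.6,[0,-0.01,-0.01],0.7]
    - [0.6,[0,-0.01,-0.01],0.7]
    - [0.6,[0,-0.01,-0.01],0.7]
    - [0.6,[0,-0.01,-0.01],0.7]
    - [0.6,[0,-0.01,-0.01],0.7]
    - [0.6,[0,0,0],0.5]
    - [0.6,[0,0,0],0.2]
    - [0.6,[0,0,0],0]
    - [0.6,[0,0,0],0]

```text
time: 7.98
ee_pos: [0.4529, -0.0232, 0.0833]
eef_rot: [0.669, -0.231, -0.668, -0.231]
wrist_force: [0.6, 0.1, -0.7]
finger_gap: 0.0115
```

```bash
python3 -c "
from h import *
wrist('w7')
from plant import *
print(ctrl.get_state()['torque'])"
```

```text
7.9833 [ 0.4529193  -0.02324653  0.08325795] y yaw -128.0896201722991 [ 0.168  0.311 -0.184  1.991  0.075  0.846 -2.293] [ 0.63  0.12 -0.73] 0.01149621644132989
[[ 0.    -0.617 -0.787]
 [-0.    -0.787  0.617]
 [-1.    -0.    -0.   ]]
[-0.04683636 -0.08311751 -0.01800208]
```

View pics/w7.png

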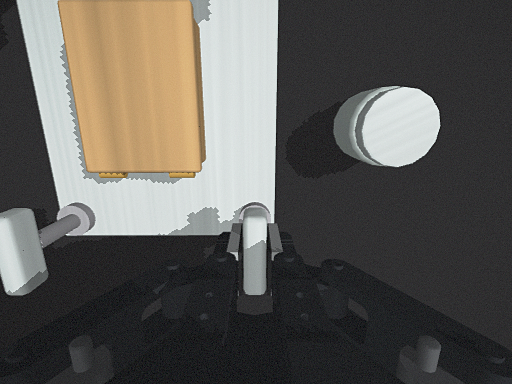

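Call:
play_rows:
  motion:
    - [1.6,[0,0,0],0]
    - [3,[0,0,0],0]
    - [3,[0,0,0],0]
    - [3,[0,0,0],0]
    - [3,[-0.6,0,0],0]
    - [3,[-1.4,0,0],0]
    - [3,[-2,0,0],0]
    - [3,[-2.5,0,0],0]
    - [3,[-2.5,0,0],0]
    - [3,[-2,0,0],0]
    - [3,[-1,0,0],0]
    - [3,[0,0,0],0]

```text
time: 9.03
ee_pos: [0.4546, -0.0231, 0.206]
eef_rot: [0.67, -0.23, -0.666, -0.232]
wrist_force: [0.1, 0.5, -0.7]
finger_gap: 0.0299
```

```bash
python3 - <<'E'
from h import *
wrist('w8')
from plant import read_camera
import pickle
d={}
for n in("scene","side"):
    r=read_camera(n);d[n]=r
    cv2.imwrite(f"pics/{n}1.png",cv2.cvtColor(r["frame"],cv2.COLOR_RGB2BGR))
pickle.dump(d,open("c1.pkl","wb"))
a=cv2.imread("pics/w8.png")
cv2.imwrite("pics/w8z.png",cv2.resize(a,None,fx=1.55,fy=1.55,interpolation=cv2.INTER_CUBIC))
b=cv2.imread("pics/side1.png")[130:255,195:355]
cv2.imwrite("pics/dz1.png",cv2.resize(b,None,fx=4.8,fy=4.8,interpolation=cv2.INTER_CUBIC))
E
```

```text
9.0333 [ 0.45456139 -0.02314182  0.20595707] y yaw -128.1307536769673 [ 0.184  0.16  -0.193  1.836  0.034  1.143 -2.256] [ 0.11  0.48 -0.73] 0.02993729539692938
[[ 0.006 -0.617 -0.787]
 [-0.    -0.787  0.617]
 [-1.    -0.003 -0.005]]
```

View pics/w8z.png

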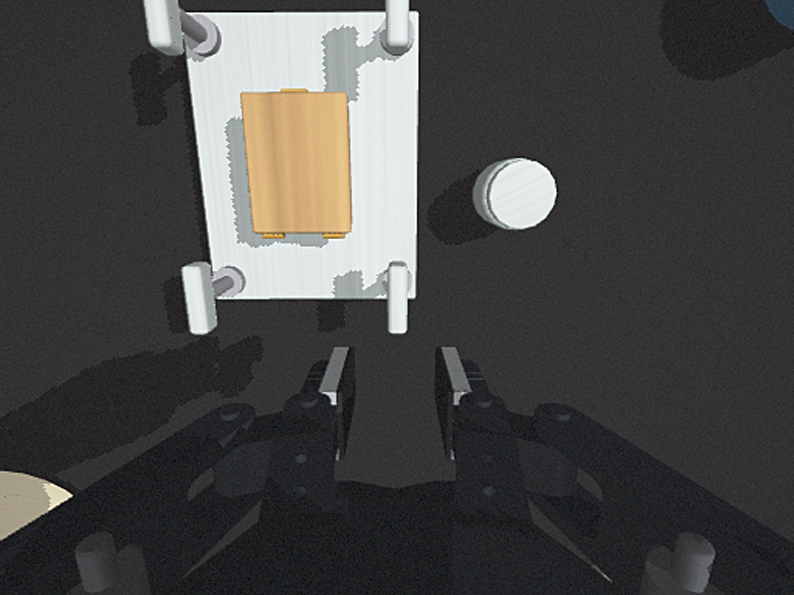

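View pics/dz1.png

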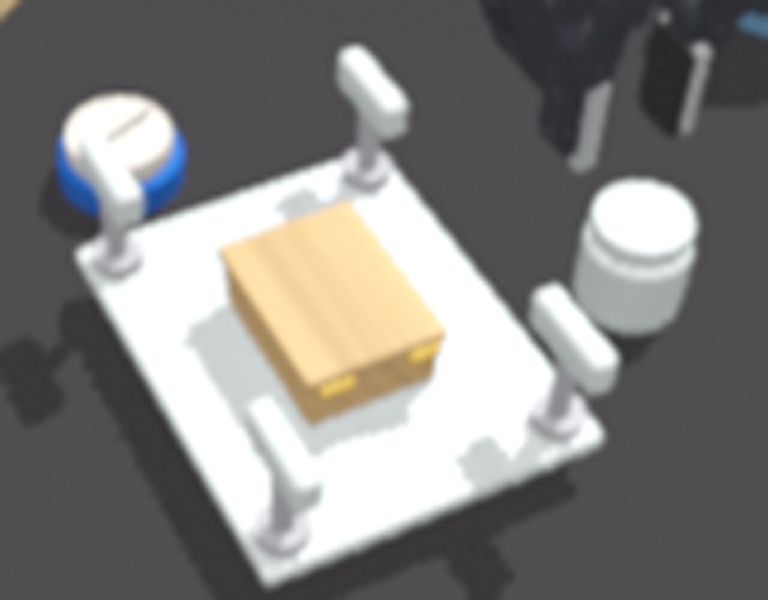

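```bash
python3 - <<'E'
import cv2
a=cv2.imread("pics/w8.png")
x=cv2.resize(a[160:225,225:290],None,fx=9,fy=9,interpolation=cv2.INTER_CUBIC)
cv2.imwrite("pics/w8a.png",x)
y=cv2.resize(a[0:210,90:300],None,fx=2.8,fy=2.8,interpolation=cv2.INTER_CUBIC)
cv2.imwrite("pics/w8b.png",y)
E
```

```text
(no output)
```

View pics/w8a.png

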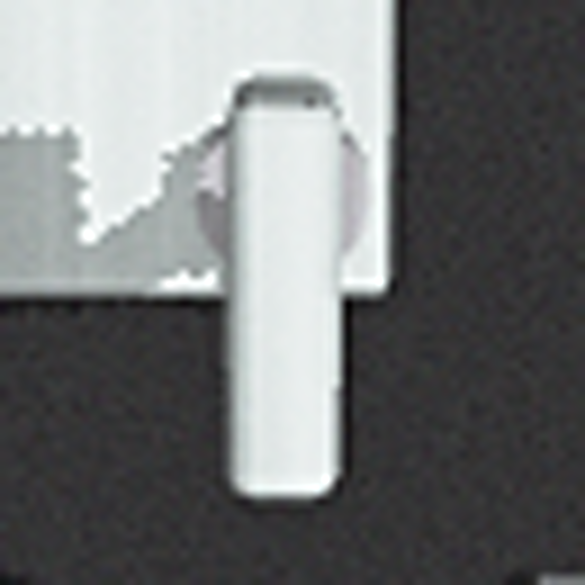

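View pics/w8b.png

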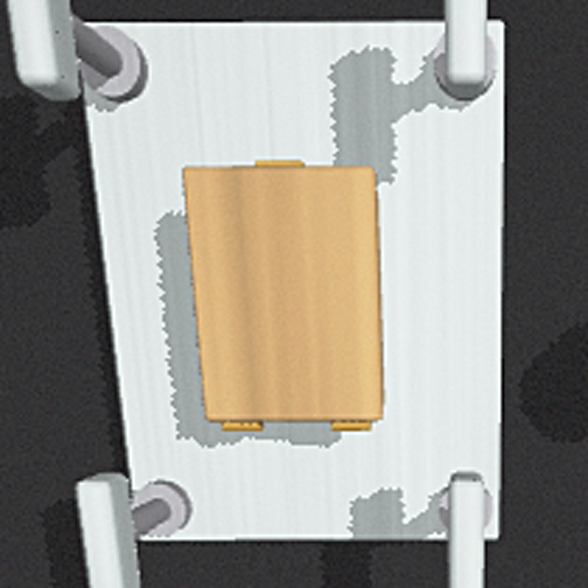

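```bash
python3 - <<'E'
import pickle,numpy as np
from h import *
s,K,W,fr=pickle.load(open("w8.pkl","rb"))
a9=lambda p:(225+(p[0]+.5)/9-.5,160+(p[1]+.5)/9-.5)
b=lambda p:(90+(p[0]+.5)/2.8-.5,(p[1]+.5)/2.8-.5)
for n,f,p,q,h in (("Abar",a9,(286,105),(284.5,490),.083),("boxL",b,(185,170),(208,420),.056),("boxR",b,(374.5,170),(382,420),.056),("plateR",b,(502.5,25),(498.5,535),.024),("boxnear",b,(208,419),(382,419),.056),("handleA-C",b,(466.5,500),(466,40),.083)):
    u,v=[ray(K,W,*f(t),h) for t in(p,q)];d=v-u;print(n,((u+v)/2).round(4),np.linalg.norm(d).round(4),np.degrees(np.arctan2(d[1],d[0]))%180)
c0=pickle.load(open("c0.pkl","rb"));c1=pickle.load(open("c1.pkl","rb"))
g=lambda p:(195+(p[0]+.5)/4.8-.5,130+(p[1]+.5)/4.8-.5)
S=c1["side"]
for n,p0,p1 in (("C",(380,93),(373,93)),("D",(120,175),(112,180)),("B",(293,452),(284,453))):
    print(n,[ray(S["camera_matrix"],S["cam_to_world"],*g(p),.074).round(4) for p in(p0,p1)])
for n in("scene","side"):
    m=[]
    for c in(c0,c1):
        hsv=cv2.cvtColor(c[n]["frame"],cv2.COLOR_RGB2HSV)
        k=cv2.inRange(hsv,(10,70,120),(25,255,255));k2=np.zeros_like(k)
        sl=(slice(170,230),slice(195,270)) if n=="scene" else (slice(165,225),slice(235,295))
        k2[sl]=k[sl];cn=max(cv2.findContours(k2,0,2)[0],key=cv2.contourArea);r=cv2.minAreaRect(cn)
        M=cv2.moments(cn);u=M["m10"]/M["m00"],M["m01"]/M["m00"];m.append(ray(c[n]["camera_matrix"],c[n]["cam_to_world"],*u,.045))
    print(n,"box",m)
E
```

```text
Abar [ 0.4526 -0.0236  0.083 ] 0.0417 141.74665154588186
boxL [0.5714 0.0008 0.056 ] 0.0818 142.0874858288511
boxR [ 0.5329 -0.0482  0.056 ] 0.0817 142.00003259845633
plateR [ 0.5069 -0.0829  0.024 ] 0.1856 142.17110193812803
boxnear [0.5202 0.0012 0.056 ] 0.0623 51.874336687983316
handleA-C [ 0.5164 -0.0734  0.083 ] 0.1335 142.02483374167932
C [array([ 0.5754, -0.1213,  0.074 ]), array([ 0.5781, -0.12  ,  0.074 ])]
D [array([ 0.6524, -0.0262,  0.074 ]), array([ 0.6539, -0.0222,  0.074 ])]
B [array([0.5266, 0.0732, 0.074 ]), array([0.5293, 0.075 , 0.074 ])]
scene box [array([ 0.55462982, -0.02676731,  0.045     ]), array([ 0.55697605, -0.0261485 ,  0.045     ])]
side box [array([ 0.55008649, -0.01849699,  0.045     ]), array([ 0.55163269, -0.01811438,  0.045     ])]
```

```bash
python3 -c "
from plant import ctrl
print(ctrl.finish_job(), ctrl.get_state()['time'])"
```

```text
the job is handed in; nothing more can be done
the job is handed in; nothing more can be done
```

I gripped the askew T-handle, screwed it down about 74.5° clockwise in three bites, let go and lifted clear to about 12 cm above it. I handed the job in at about 9 s.

**Alignment:** after release, the handle's bar measures 141.7° in the wrist camera. The stand's edges and box measure 142.0–142.2°, so the handle is in line within about 0.4°, which is roughly the limit of the measurement.

**Level:** I judged this from the handle lying in line and from near-zero force and moment on the gripper just before release. I did not measure the stand's tilt directly or test it for rocking.

**Stand position:** the box centre appears about 1.6–2.4 mm from where it started. Levelling alone should shift it about 1.6 mm, so any actual sliding was under about a millimetre. The other handles' bars shifted 3–4 mm in the side view, from hand-picked pixels. Levelling explains about 2.6 mm of that.

**Jar:** it looks unmoved, at the same pixels in the side view before and after. The gripper came nowhere near it.

**Forces:** readings at the end of each move stayed at about 6 N or less.

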